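# Wedge-lock a carving blank on the clamping board

### The arm

A 7-joint arm with a two-finger parallel gripper is mounted at the origin on the work surface. World frame = base frame: x ahead of the robot, y to its left, z up, the work surface at z = 0. Lengths are in mm, angles in rad, forces in N, time in s.
With the tool pointing down it reaches from about 400 to 875 mm from the base axis. Payload 4.4 kg.
Tool frame: the origin (TCP) lies midway between the tips of the shut fingers; the grasp point (between the pads) lies ctrl.grip_depth behind it (ctrl.grip_depth is the distance from the TCP to the grasp point, in mm); z points along the fingers, y is the line along which they close (so a half turn about z gives the same grasp; the last joint's range is limited). The gripper opens to 85 mm and grips with 20 to 120 N. Pads are 22 mm wide; open, the fingers measure 114 mm over their backs; the gripper's body (76 mm by 85 mm) begins 54 mm behind the grasp point. The pads swing forward as they close: fully open they stand 13 mm farther back than shut.
Start: joints at [1.279, 0.628, 0.038, 1.517, -0.027, 0.996, -0.02], TCP at [145.553, -633.508, 231.313] pointing down, gripper open.
Joint ranges: [-3.06, 3.06], [-0.37, 2.12], [-1.25, 1.32], [0.18, 2.47], [-1.1, 4.24], [0.23, 1.98], [-2.94, 2.94]. Speed limits (rad/s): [2.57, 2.57, 3.14, 3.14, 3.14, 3.14, 3.14].

### API

Orientations are given as [roll, pitch, yaw] about the fixed x, y, z axes, in that order (R = Rz(yaw) Ry(pitch) Rx(roll)).
In Python, from cell import ctrl gives the robot as it stands.
- The arm moves only by the tool carry_out, never from a script. Its argument "deltas" is one flat list of numbers, 7 for each row, row after row: the turn, a rotation vector about the tool's x, y, z in degrees, then the shift along the tool's x, y, z in m, then the closure, from -1 (fully open) to 1 (shut). In form: [wx, wy, wz, dx, dy, dz, claw, wx, wy, wz, dx, dy, dz, claw, ...]. A call has 1 to 12 rows; each row shifts and turns the commanded pose from where the row before left it, along the tool's axes as they then stand; what a row does not reach is not made up. A row lasts 1/8 s, in which the tool goes at most 62.5 mm and 10.7 degrees, less where a joint would pass 70% of its speed; a pose out of reach is approached as far as the arm can. A call with a gripper value outside its range is refused whole. The fingers move at their own pace and stop on an object; the grip force is fixed at half the most. Time passes only in rows, so rows that do not move let the fingers close. It gives the time, the measured TCP pose, the force, the opening and the grip force at its end, in the units of the state.
- ctrl.read_state(): the state, without advancing time (a new reading comes with each control period).
- ctrl.get_image(name): name is "scene" or "top"; returns the picture (400x640x3 uint8, red, green, blue); there is no depth.
- ctrl.calibration(name): a dict with "mtx" (3x3 intrinsics, pixels), "distortion" ([k1, k2, p1, p2, k3] as OpenCV has them; the pictures are not rectified), "R" (3x3) and "t" (3): a world point X has camera coordinates R X + t. Camera axes: x right, y down, z forward; pixel columns grow to the right and rows downward; lengths in mm; the calibration is good to about 2 mm. A picture is of the moment at which its call begins. calibration takes no time and is no camera call.
- ctrl.finish_job(): hands the job in; it is judged then, once.
The state is a dict: "clock": time; "qpos": joint angles; "qd": joint speeds; "tau": joint torques, N m; "eef_pos": TCP position; "tool_rot": TCP orientation; "force": force on the tool from outside, world axes, zero at the start; "torque": the same for the moment, N m; "width": finger opening in mm; "gripper_force": force on a finger pad.
Only numpy, scipy, OpenCV 4.12 (cv2) and the standard library are available. Lean on these libraries where they do the work, as an engineer would, in place of code of your own. Each camera call takes 0.05 s, during which the arm holds its last target. There are 200 camera calls.

### The job

Take the sliding bar by its knob and push the carving blank with it until the blank sits square and hard against the end stop, with the bar bearing firmly on it. Then slide the thumb wedge along its slanted cheek until it jams the bar fast, pressing with a firm thumb's force, not ramming it, and let go: the bar must stay locked with the blank still against the stop. Leave the other tools on the bench where they lie.

Things in the scene. Friction and masses are not known exactly. Their poses are not given: they have to be found in the camera images.
- board: Plywood clamping board screwed to the bench, 480 x 200 x 20 mm, origin on the bench surface; it spans x -250 to 230 and y -100 to 100 mm of its frame, top at 20 mm. +x is the clamping direction: bar, blank and end stop lie one after the other along it. A straight guide strip (24 mm wide, top 47 mm above the bench) lies along the bar's -y side, the slanted cheek stands on the +y side.
- cheek_mid (a point): Slanted wooden cheek on the board, 250 mm long (board x -250 to 0 mm), 22 mm thick; its inner face closes in on the bar by 1 mm every 7 mm towards +x. A keeper strip on it overhangs the wedge by 6 mm, top 52 mm above the bench. This point is the inner face's nominal middle (board x -125, y 47 mm, 20 mm up); the cheek itself is set up to 4 mm nearer or farther, differently each time.
- stop_face (a point): Centre of the face of the end stop, a wooden block across the board's +x end, 160 mm wide, top 54 mm above the bench. This point is at x = 205, y = 0, z = 37 mm in the board's frame, axes as the board's.
- bar (a joint): Slide of the wooden bar along the board's +x (m): at q the jaw face is at x = 20 mm + q of the board; range 0 to 0.115 (0.095 with the blank against the stop). It stays where it is left; it rubs with about 2.5 N plus 8 N per m/s. The bar is about 290 mm long, 36 mm wide (board y -18 to 18 mm), straight-sided, top 45 mm above the bench.
- knob_mid (a point): Middle of the bar's upright round wooden knob, 22 mm in diameter, standing on the bar from 45 to 90 mm above the bench, 45 mm behind the jaw face; this point is 72 mm above the bench. Axes are the board's.
- jaw_face (a point): Centre of the bar's front (jaw) face, 90 mm wide (y), 30 mm high, which meets the blank; 35 mm above the bench. Axes are the board's.
- blank: Loose wooden carving blank, 90 (x) x 130 (y) x 34 mm, bark along its +y edge, a roughed round relief on top; origin at the centre of its underside. It lies on the board between jaw and stop, at first 8 to 25 mm short of the stop and a little askew; against the stop its origin is at board x = 160 mm. About 0.24 kg. It dents if the bar presses on it with more than about 50 N.
- wedge: Loose thumb wedge lying on the board between the bar's +y side and the slanted cheek, nose towards board +x. 120 mm long, 25 mm high; origin on its underside below the thumb tab. Nose at x = 106, tail at x = -14 mm; straight face (along the bar) at y = -14 mm, slanted face at y = 15 mm - x/7. Waxed wood, 90 g, friction about 0.3.
- wedge_nose (a point): Tip of the wedge's nose (14 mm wide), 12 mm above its underside. The wedge starts 30 to 115 mm short of jamming. It jams with its origin about at board x = -125 mm, up to 30 mm before or after: find it by feel. Resistance grows over some millimetres; it stays jammed when let go. A push of 15 N jams it well; when it presses on the bar with over 50 N (a push of 30 N or more) the cheek splits.
- tab_mid (a point): Middle of the wedge's upright thumb tab: 16 mm along x, 14 mm along y, from the wedge's top at 45 mm to 87 mm above the bench; this point is 72 mm above the bench. Axes are the wedge's.
- gouge_a: Carving gouge, wooden handle and steel blade, 205 mm long, 22 mm high, lying on the board beyond the guide strip; leave alone. Origin at the ferrule, underside.
- gouge_b: Wider carving gouge, 205 mm long, on the bench beyond the board; leave alone. Origin at the ferrule, underside.
- cork_block: Cork sanding block 60 x 34 x 26 mm on the board beside the jaw; leave alone. Origin at the centre of its underside.
- mallet: Wooden mallet with square head, 265 mm long, 65 mm high, on the bench; leave alone. Origin near the middle of the handle, on the bench.
- glue: White glue bottle, 54 mm in diameter and 140 mm tall, standing past the end stop; leave alone. Origin at the centre of its underside.
- square: Try square, dark wooden stock 100 mm and steel blade 150 mm, 18 mm high, on the bench on the robot's side of the board; leave alone. Origin under the middle of the stock.
- whetstone: Grey whetstone 130 x 50 x 24 mm on the bench past the board's other end; leave alone. Origin at the centre of its underside.
There are look-alikes about, which are no part of the job. What is shaped like the wedge but blue or green is not meant.

How it is judged (in metres and radians):
On the way, in this order (a step that is already met when the one before it is completed fails the run):
1. the bar presses the blank (more than 5 N) home against the end stop (within 2 mm) (x of blank in the frame of board above 0.158 m and contact force between bar and blank above 5 N), for 0.2 s.
2. the wedge is jammed: it presses on the bar with more than 10 N (contact force between wedge and bar above 10 N), for 0.2 s.
At the end, for the whole second after the job is handed in: The released wedge stays jammed, pressing on the bar with more than 10 N; the blank is within 2 mm of the end stop and square to it within 2 degrees; the jaw is within 2 mm of the blank; everything is at rest (contact force between wedge and bar above 10 N and x of blank in the frame of board above 0.158 m and angle between the x axis of blank and the x axis of board, either way round below 0.035 rad and x of blank in the frame of jaw_face below 0.047 m and velocity of joint bar below 0.005 m/s and linear speed of each of wedge, blank below 0.005 m/s); the robot touches nothing.
It fails at once if the wedge is rammed: it presses on the bar with more than 50 N (contact force between wedge and bar above 50 N).
It fails at once if the blank is dented: the bar presses on it with more than 50 N (contact force between bar and blank above 50 N).
It fails at once if another tool on the bench is moved by more than 20 mm (distance of any of gouge_a, gouge_b, cork_block, mallet, glue, square, whetstone from where it was at the start of the episode above 0.02 m).
It also fails if it takes over 72 s, if anything falls off the work surface, if the arm or the gripper's body presses on something with over 40 N, if the wrist force passes 120 N, or if a joint passes its speed limit or range.

## Working session

There is one attempt and no reset: what is moved stays moved. The work goes in short steps, Python scripts to look and compute and a tool call to move; the robot and the scene stay as the last step left them, time stands still between calls to the robot, and variables do not carry over. Pictures are saved under pics/ and viewed, at most 10 in all, crops included, and the job is handed in when it is done.

Besides the shell and the picture viewer there is one more tool, called after "Call:" as name(argument=value, ...), one argument or row to a line, values as JSON. carry_out: Moves the arm, as the interface text tells. Its arguments: {"type":"object","properties":{"deltas":{"type":"array"}},"required":["deltas"]}

```bash
mkdir -p pics
python3 - <<'E'
from cell import ctrl
import cv2,numpy as np
for n in("scene","top"):
    im=ctrl.get_image(n); cv2.imwrite(f"pics/{n}0.png",im[:,:,::-1])
    c=ctrl.calibration(n); print(n,c)
print(ctrl.read_state(),ctrl.grip_depth)
E
```

```text
scene {'mtx': array([[482.52121507,   0.        , 324.32950276],
       [  0.        , 482.52121507, 196.20868939],
       [  0.        ,   0.        ,   1.        ]]), 'distortion': array([-0.10758278,  0.        ,  0.        ,  0.        ,  0.        ]), 'R': array([[-0.06329521,  0.99799337,  0.00171886],
       [ 0.72451776,  0.04713505, -0.68764257],
       [-0.68634374, -0.04227913, -0.72604734]]), 't': array([ 1.22801736e+00, -3.89449632e+02,  1.74840225e+03])}
top {'mtx': array([[465.49850666,   0.        , 329.60990582],
       [  0.        , 465.49850666, 204.0607677 ],
       [  0.        ,   0.        ,   1.        ]]), 'distortion': array([-0.03725675,  0.        ,  0.        ,  0.        ,  0.        ]), 'R': array([[-0.0106593 , -0.99990904,  0.00826363],
       [-0.99461486,  0.00975015, -0.10318046],
       [ 0.10309051, -0.00931896, -0.99462832]]), 't': array([  26.77155113,  618.1664556 , 1094.54577526])}
{'clock': 0.1, 'qpos': array([ 1.27919097,  0.62926278,  0.03844363,  1.51826843, -0.0270075 ,
        0.99630542, -0.02001033]), 'qd': array([ 8.67908385e-04, -6.35749244e-04,  6.06732944e-04, -1.85635558e-03,
       -3.33151604e-04,  4.05420392e-05,  5.22959172e-04]), 'tau': array([ 2.74883139e-03, -5.64536154e+01,  1.23108655e+00, -1.93974406e+01,
        1.15714862e-02,  5.38342923e-03, -6.47601269e-06]), 'eef_pos': array([ 145.43566224, -632.94244688,  230.47496035]), 'tool_rot': array([-3.13986652e+00,  1.10780395e-05,  2.25791857e-01]), 'force': array([ 0.61481103, -0.08020642, -0.32136445]), 'torque': array([-0.02377097, -0.01151479, -0.02546627]), 'gripper_force': 0.0, 'width': 85.23541687200847} 18.700000000000003
```

View pics/scene0.png

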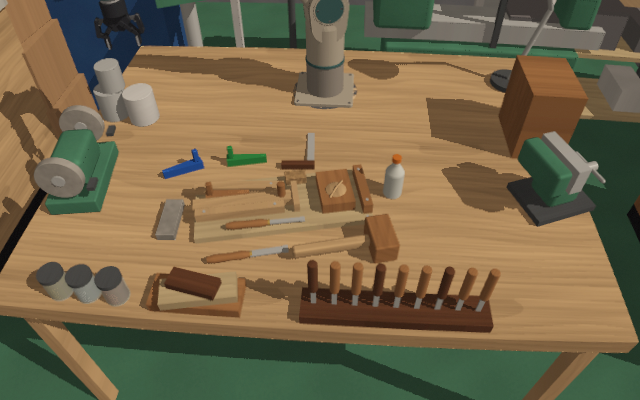

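View pics/top0.png

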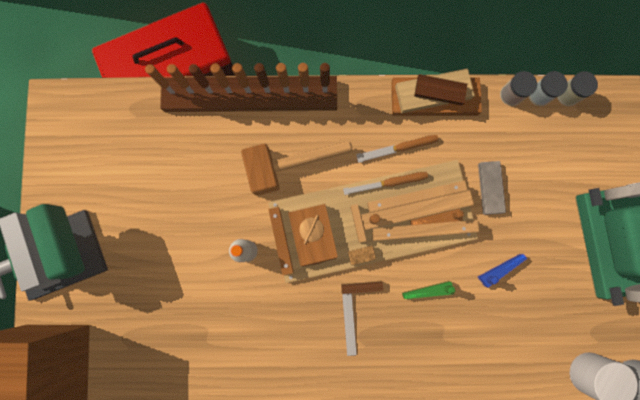

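The board lies in the middle of the top view, about (265..490, 165..285). The end stop is on the left at (282,240), the blank at (315,235), the knob near (376,218) and the wedge near (440,216). The clamping direction +x runs left in the image, roughly world +y. I'll enlarge this area.

Run:
```python
import cv2
im=cv2.imread("pics/top0.png")[155:290,255:495]
cv2.imwrite("pics/topc.png",cv2.resize(im,None,fx=3.3,fy=3.3,interpolation=cv2.INTER_CUBIC))
im=cv2.imread("pics/scene0.png")[160:250,180:385]
cv2.imwrite("pics/scenec.png",cv2.resize(im,None,fx=3.9,fy=3.9,interpolation=cv2.INTER_CUBIC))
```

```text
(no output)
```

View pics/topc.png

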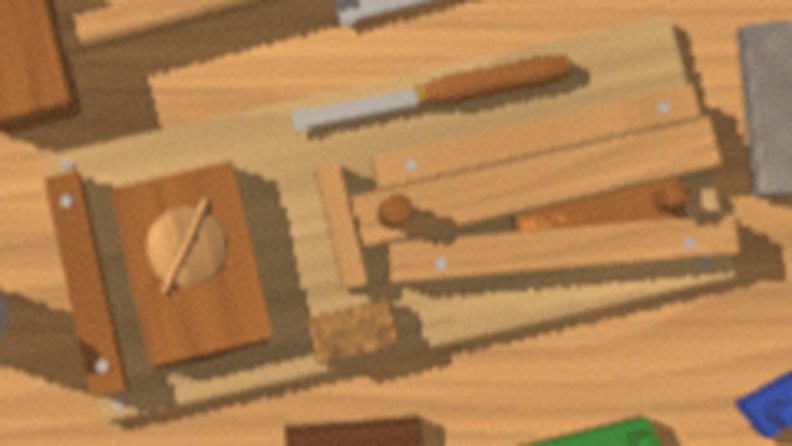

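View pics/scenec.png

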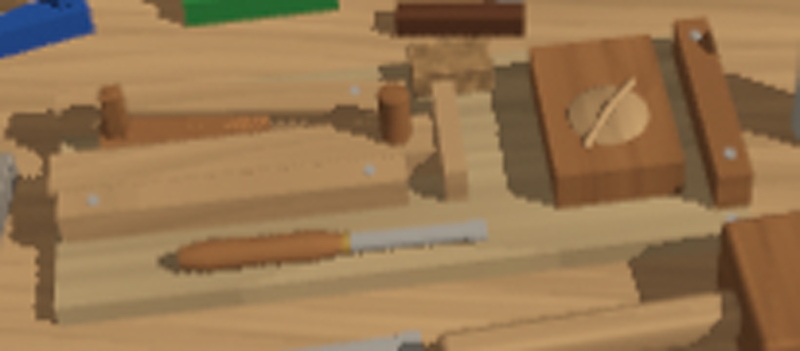

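The top crop shows the knob top at about (397,208), the tab top at (672,194), the inner top edge of the stop from (75,172) to (125,388), and the guide strip and board edges. The scene crop shows the knob at (395,90–140) and the tab at (110,88–135). Next I cast rays from both views.

```bash
cat > h.py <<'E'
import numpy as np,cv2
from cell import ctrl
def ray(n,p):
    c=ctrl.calibration(n); u=cv2.undistortPoints(np.array([[p]],float),c["mtx"],c["distortion"])[0,0]
    return -c["R"].T@c["t"], c["R"].T@np.array([*u,1])
def onz(n,p,z):
    o,d=ray(n,p); return o+d*(z-o[2])/d[2]
T=lambda x,y:(255+(x+.5)/3.3-.5,155+(y+.5)/3.3-.5)
S=lambda x,y:(180+(x+.5)/3.9-.5,160+(y+.5)/3.9-.5)
def tri(pt,ps):
    A=[];b=[]
    for n,p in(("top",pt),("scene",ps)):
        o,d=ray(n,p); d/=np.linalg.norm(d); P=np.eye(3)-np.outer(d,d); A.append(P);b.append(P@o)
    return np.linalg.solve(sum(A),sum(b))
E
python3 - <<'E'
from h import *
np.set_printoptions(precision=1,suppress=True)
t=lambda x,y,z:onz("top",T(x,y),z)
s=lambda x,y,z:onz("scene",S(x,y),z)
print("knob",t(396,207,90),s(395,91,90),tri(T(396,207),S(395,91)))
print("tab",t(674,193,87),s(110,91,87),tri(T(674,193),S(110,91)))
a,b=t(75,172,54),t(125,388,54); print("stop",a,b,np.linalg.norm(a-b),(a+b)/2)
print("stop screws scene", s(696,35,54),s(729,153,54), t(66,200,54),t(102,366,54))
q=[t(668,24,20),t(47,155,20),t(112,421,20),t(740,272,20)]; print("board",*q)
d=[q[1]-q[0],q[2]-q[3],a-b]
print([np.degrees(np.arctan2(v[1],v[0])) for v in d],[np.linalg.norm(v) for v in d])
g=t(372,158,47),t(694,90,47); v=g[0]-g[1];print("guide",np.degrees(np.arctan2(v[1],v[0])),np.linalg.norm(v))
g=t(381,243,45),t(721,166,45); v=g[0]-g[1];print("bar+y edge",np.degrees(np.arctan2(v[1],v[0])),np.linalg.norm(v))
print("jaw front edge z50", t(320,168,50),t(345,288,50),"blank near edge z54",t(232,164,54),t(271,338,54),t(114,188,54),t(153,366,54))
E
```

```text
knob [580.7 -81.8  90. ] [579.3 -81.   90. ] [580.6 -81.2  91.3]
tab [ 588.7 -277.2   87. ] [ 588.9 -278.8   87. ] [ 588.8 -278.1   86.8]
stop [610.9 144.5  54. ] [456.8 109.   54. ] 158.1054099786721 [533.8 126.8  54. ]
stop screws scene [471.5 125.4  54. ] [588.9 150.   54. ] [590.8 150.9  54. ] [472.4 125.3  54. ]
board [ 721.7 -297.2   20. ] [627.1 168.8  20. ] [431.6 121.   20. ] [ 534.9 -343.6   20. ]
[np.float64(101.47570081298389), np.float64(102.5385881701855), np.float64(12.957704345995271)] [np.float64(475.43123903560013), np.float64(475.9757969925359), np.float64(158.1054099786721)]
guide 101.38856761560716 241.55910406043395
bar+y edge 102.08223013099939 255.09394698047126
jaw front edge z50 [612.4 -31.8  50. ] [525.9 -48.3  50. ] blank near edge z54 [615.5  31.7  54. ] [490.9   5.2  54. ] [599.1 116.5  54. ] [472.1  89.1  54. ]
```

Call:
carry_out(
  deltas=[0, 0, 0, 0.0456, -0.0367, 0.0065, -1, 0, 0, 0, 0.0456, -0.0367, 0.0065, -1, 0, 0, 0, 0.0456, -0.0367, 0.0065, -1, 0, 0, 0, 0.0456, -0.0367, 0.0065, -1, 0, 0, 0, 0.0456, -0.0367, 0.0065, -1, 0, 0, 0, 0.0456, -0.0367, 0.0065, -1, 0, 0, 0, 0.0456, -0.0367, 0.0065, -1, 0, 0, 0, 0.0456, -0.0367, 0.0065, -1, 0, 0, 0, 0.0456, -0.0367, 0.0065, -1, 0, 0, 0, 0.0456, -0.0367, 0.0065, -1, 0, 0, 0, 0.0456, -0.0367, 0.0065, -1, 0, 0, 0, 0.0456, -0.0367, 0.0065, -1],
)

```text
clock: 1.6
eef_pos: [581.1, -80.2, 152.8]
tool_rot: [3.141, 0.0, 0.226]
force: [-0.1, -1.1, -0.8]
width: 85.4
gripper_force: 0.0
```

Call:
carry_out(
  deltas=[0, 0, 0, 0, 0, 0, -1, 0, 0, 0, 0, 0, 0, -1],
)

```text
clock: 1.85
eef_pos: [579.6, -82.0, 152.8]
tool_rot: [3.141, 0.002, 0.226]
force: [-1.0, -0.5, 0.5]
width: 85.7
gripper_force: 0.0
```

Call:
carry_out(
  deltas=[0, 0, 0, 0, 0, 0.03, -1, 0, 0, 0, 0, 0, 0.03, -1, 0, 0, 0, 0, 0, 0.02, -1, 0, 0, 0, 0, 0, 0.012, -1, 0, 0, 0, 0, 0, 0, -1, 0, 0, 0, 0, 0, 0, -1],
)

```text
clock: 2.6
eef_pos: [580.8, -82.3, 62.1]
tool_rot: [3.141, -0.001, 0.225]
force: [1.2, 0.6, 0.1]
width: 85.2
gripper_force: 0.0
```

Call:
carry_out(
  deltas=[0, 0, 0, 0, 0, 0, 0, 0, 0, 0, 0, 0, 0, 0.3, 0, 0, 0, 0, 0, 0, 0.4, 0, 0, 0, 0, 0, 0, 0.5, 0, 0, 0, 0, 0, 0, 0.6, 0, 0, 0, 0, 0, 0, 0.7, 0, 0, 0, 0, 0, 0, 0.8, 0, 0, 0, 0, 0, 0, 0.8],
)

```text
clock: 3.6
eef_pos: [580.5, -81.8, 61.7]
tool_rot: [3.141, -0.0, 0.226]
force: [-0.5, -0.3, 5.0]
width: 20.3
gripper_force: 58.5
```

Run:
```python
from h import *
im=ctrl.get_image("top")[155:290,255:495,::-1]; a=cv2.resize(im,None,fx=3.3,fy=3.3)
cv2.imwrite("pics/grip.png",a); print(ctrl.read_state())
```

```text
{'clock': 3.65, 'qpos': array([ 0.06697618,  0.76772359,  0.04001726,  1.83264131, -0.05385659,
        0.54183757, -1.20316861]), 'qd': array([ 0.00070603,  0.0005981 , -0.000344  ,  0.00045948, -0.00159756,
        0.00078121,  0.00154868]), 'tau': array([-8.54243129e-02, -5.26441884e+01,  1.25864793e+00, -1.15273494e+01,
       -2.94482452e-02, -3.60740069e-01, -2.84616035e-03]), 'eef_pos': array([580.43577378, -81.84549951,  61.70958037]), 'tool_rot': array([ 3.14143413e+00, -4.01576221e-04,  2.25709800e-01]), 'force': array([-1.08288319, -0.3365118 ,  4.97526113]), 'torque': array([-0.01012867,  0.21208086,  0.00557856]), 'gripper_force': 58.48064124584198, 'width': 20.309401098253566}
```

Call:
carry_out(
  deltas=[0, 0, 0, 0, -0.003, 0, 0.8, 0, 0, 0, 0, -0.005, 0, 0.8, 0, 0, 0, 0.0001, -0.005, 0, 0.8, 0, 0, 0, 0, -0.005, 0, 0.8, 0, 0, 0, 0.0001, -0.005, 0, 0.8, 0, 0, 0, 0, -0.005, 0, 0.8, 0, 0, 0, 0.0001, -0.005, 0, 0.8, 0, 0, 0, 0, -0.005, 0, 0.8, 0, 0, 0, 0.0001, -0.003, 0, 0.8, 0, 0, 0, 0, 0, 0, 0.8],
)

```text
clock: 4.9
eef_pos: [571.7, -41.6, 61.7]
tool_rot: [3.141, -0.001, 0.226]
force: [-0.5, -0.6, 6.0]
width: 20.5
gripper_force: 58.8
```

Call:
carry_out(
  deltas=[0, 0, 0, 0, -0.005, 0, 0.8, 0, 0, 0, 0.0001, -0.005, 0, 0.8, 0, 0, 0, 0, -0.005, 0, 0.8, 0, 0, 0, 0.0001, -0.005, 0, 0.8, 0, 0, 0, 0, -0.002, 0, 0.8, 0, 0, 0, 0, 0, 0, 0.8],
)

```text
clock: 5.65
eef_pos: [567.1, -20.6, 61.7]
tool_rot: [3.141, -0.001, 0.226]
force: [-0.8, -2.5, 5.8]
width: 20.4
gripper_force: 58.8
```

Call:
carry_out(
  deltas=[0, 0, 0, 0, -0.002, 0, 0.8, 0, 0, 0, 0, -0.003, 0, 0.8, 0, 0, 0, 0.0001, -0.003, 0, 0.8, 0, 0, 0, 0, -0.002, 0, 0.8, 0, 0, 0, 0, 0, 0, 0.8],
)

```text
clock: 6.28
eef_pos: [565.0, -11.0, 61.7]
tool_rot: [3.141, -0.001, 0.225]
force: [-0.4, -2.0, 6.4]
width: 19.9
gripper_force: 58.8
```

Call:
carry_out(
  deltas=[0, 0, 0, 0, -0.001, 0, 0.8, 0, 0, 0, 0, -0.001, 0, 0.8, 0, 0, 0, 0, -0.001, 0, 0.8, 0, 0, 0, 0, 0, 0, 0.8],
)

```text
clock: 6.78
eef_pos: [564.4, -8.3, 61.7]
tool_rot: [3.14, -0.001, 0.225]
force: [-1.0, -2.4, 6.7]
width: 20.1
gripper_force: 58.8
```

Call:
carry_out(
  deltas=[0, 0, 0, 0, -0.001, 0, 0.8, 0, 0, 0, 0, -0.001, 0, 0.8, 0, 0, 0, 0, 0, 0, 0.8],
)

```text
clock: 7.15
eef_pos: [564.0, -6.3, 61.7]
tool_rot: [3.14, -0.001, 0.225]
force: [0.4, -3.3, 5.5]
width: 20.2
gripper_force: 58.8
```

Call:
carry_out(
  deltas=[0, 0, 0, 0, -0.001, 0, 0.8, 0, 0, 0, 0, 0, 0, 0.8],
)

```text
clock: 7.4
eef_pos: [563.8, -5.6, 61.7]
tool_rot: [3.14, -0.001, 0.225]
force: [0.3, -4.5, 5.5]
width: 20.3
gripper_force: 58.8
```

Call:
carry_out(
  deltas=[0, 0, 0, 0, -0.001, 0, 0.8, 0, 0, 0, 0, 0, 0, 0.8],
)

```text
clock: 7.65
eef_pos: [563.8, -5.5, 61.7]
tool_rot: [3.139, -0.001, 0.225]
force: [0.6, -5.0, 5.1]
width: 19.8
gripper_force: 58.7
```

Call:
carry_out(
  deltas=[0, 0, 0, 0, -0.001, 0, 0.8, 0, 0, 0, 0, 0, 0, 0.8],
)

```text
clock: 7.9
eef_pos: [563.8, -5.5, 61.7]
tool_rot: [3.138, -0.001, 0.224]
force: [1.4, -6.2, 4.9]
width: 20.3
gripper_force: 58.7
```

Call:
carry_out(
  deltas=[0, 0, 0, 0, -0.001, 0, 0.8, 0, 0, 0, 0, 0, 0, 0.8],
)

```text
clock: 8.15
eef_pos: [563.8, -5.5, 61.7]
tool_rot: [3.137, -0.002, 0.223]
force: [2.2, -8.9, 5.1]
width: 20.4
gripper_force: 58.8
```

Call:
carry_out(
  deltas=[0, 0, 0, 0, -0.001, 0, 0.8, 0, 0, 0, 0, 0, 0, 0.8],
)

```text
clock: 8.4
eef_pos: [563.8, -5.5, 61.7]
tool_rot: [3.136, -0.002, 0.223]
force: [1.8, -11.4, 3.4]
width: 20.5
gripper_force: 58.8
```

Call:
carry_out(
  deltas=[0, 0, 0, 0, -0.002, 0, 0.8, 0, 0, 0, 0, -0.001, 0, 0.8, 0, 0, 0, 0, -0.001, 0, 0.8, 0, 0, 0, 0, 0, 0, 0.8, 0, 0, 0, 0, 0, 0, 0.8, 0, 0, 0, 0, 0, 0, 0.8],
)

```text
clock: 9.15
eef_pos: [563.8, -5.5, 61.7]
tool_rot: [3.131, -0.003, 0.22]
force: [3.0, -17.4, 0.5]
width: 20.1
gripper_force: 59.0
```

Run:
```python
from h import *
for n,r in(("top",(155,290,255,495)),("scene",(160,250,180,385))):
    im=ctrl.get_image(n)[r[0]:r[1],r[2]:r[3],::-1]; k=3.3 if n=="top" else 3.9
    cv2.imwrite(f"pics/home_{n}.png",cv2.resize(im,None,fx=k,fy=k,interpolation=cv2.INTER_CUBIC))
```

```text
(no output)
```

View pics/home_scene.png

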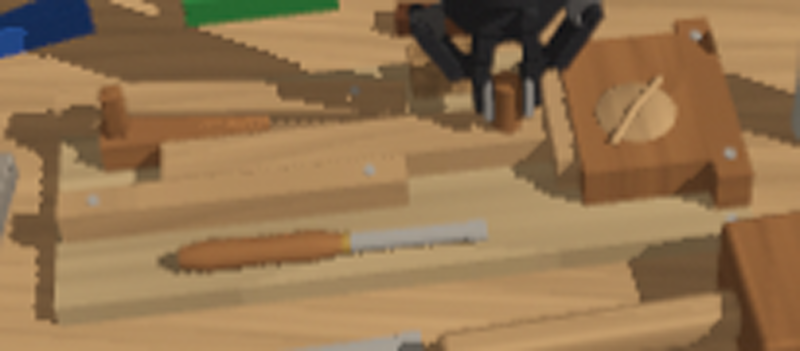

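The blank (corners about (585,200) and (570,40)) sits flush on the stop, with the jaw against it. The wedge tab is still at (110,90). Next I release the knob and lift.

Call:
carry_out(
  deltas=[0, 0, 0, 0, 0.003, 0, 0.8, 0, 0, 0, 0, 0, 0, 0.1, 0, 0, 0, 0, 0, 0, 0, 0, 0, 0, 0, 0, 0, 0, 0, 0, 0, 0, 0, 0, 0, 0, 0, 0, 0, 0, -0.02, 0, 0, 0, 0, 0, 0, -0.03, 0, 0, 0, 0, 0, 0, -0.03, 0.5, 0, 0, 0, 0, 0, 0, 1, 0, 0, 0, 0, 0, 0, 1],
)

```text
clock: 10.5
eef_pos: [561.6, 0.5, 140.8]
tool_rot: [-3.141, 0.001, 0.226]
force: [-0.6, 0.1, 0.1]
width: -0.1
gripper_force: 0.0
```

Run:
```python
from h import *
np.set_printoptions(precision=2,suppress=True)
s=ctrl.read_state(); print(s["eef_pos"],s["tool_rot"])
y=s["tool_rot"][2]; d=np.array([598.3,-322])-s["eef_pos"][:2]
print(d@[np.cos(y),np.sin(y)], d@[np.sin(y),-np.cos(y)])
```

```text
[561.61   0.47 140.82] [-3.14  0.    0.23]
-36.53635065887745 322.4876940845216
```

Call:
carry_out(
  deltas=[0, 0, 0, -0.0046, 0.0403, 0, 1, 0, 0, 0, -0.0046, 0.0403, 0, 1, 0, 0, 0, -0.0046, 0.0403, 0, 1, 0, 0, 0, -0.0046, 0.0403, 0, 1, 0, 0, 0, -0.0046, 0.0403, 0, 1, 0, 0, 0, -0.0046, 0.0403, 0, 1, 0, 0, 0, -0.0046, 0.0403, 0, 1, 0, 0, 0, -0.0046, 0.0403, 0, 1, 0, 0, 0, 0, 0, 0, 1, 0, 0, 0, 0, 0, 0, 1],
)

```text
clock: 11.75
eef_pos: [597.8, -321.0, 139.7]
tool_rot: [-3.139, 0.002, 0.226]
force: [0.3, 1.1, 0.1]
width: 0.0
gripper_force: 0.0
```

Call:
carry_out(
  deltas=[0, 0, 0, 0, 0, 0.03, 1, 0, 0, 0, 0, 0, 0.03, 1, 0, 0, 0, 0, 0, 0.015, 1, 0, 0, 0, 0, 0, 0.005, 1, 0, 0, 0, 0, 0, 0, 1],
)

```text
clock: 12.38
eef_pos: [598.9, -322.0, 61.7]
tool_rot: [3.141, -0.001, 0.226]
force: [-0.4, 0.9, -0.2]
width: 0.2
gripper_force: 0.0
```

Run:
```python
from h import *
for n,r in(("top",(155,290,255,495)),("scene",(160,250,180,385))):
    im=ctrl.get_image(n)[r[0]:r[1],r[2]:r[3],::-1]; k=3.3 if n=="top" else 3.9
    cv2.imwrite(f"pics/tab_{n}.png",cv2.resize(im,None,fx=k,fy=k,interpolation=cv2.INTER_CUBIC))
```

```text
(no output)
```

View pics/tab_scene.png

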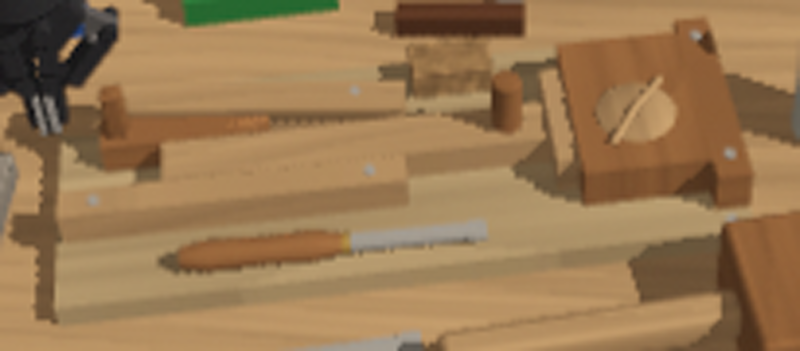

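The shut fingers (43,115) stand behind the tab (112,110). The blank, jaw and knob stayed in place. Now I push the wedge.

Call:
carry_out(
  deltas=[0, 0, 0, 0, -0.004, 0, 1, 0, 0, 0, 0, -0.004, 0, 1, 0, 0, 0, 0, -0.004, 0, 1, 0, 0, 0, 0, -0.004, 0, 1, 0, 0, 0, 0, -0.004, 0, 1, 0, 0, 0, 0, -0.004, 0, 1, 0, 0, 0, 0, -0.004, 0, 1, 0, 0, 0, 0, -0.004, 0, 1, 0, 0, 0, 0, -0.004, 0, 1, 0, 0, 0, 0, -0.004, 0, 1, 0, 0, 0, 0, 0, 0, 1],
)

```text
clock: 13.85
eef_pos: [589.5, -282.6, 61.3]
tool_rot: [-3.141, 0.0, 0.226]
force: [0.2, -0.7, 0.8]
width: 0.3
gripper_force: 0.0
```

Call:
carry_out(
  deltas=[0, 0, 0, 0, -0.003, 0, 1, 0, 0, 0, 0, -0.003, 0, 1, 0, 0, 0, 0, -0.003, 0, 1, 0, 0, 0, 0, -0.003, 0, 1, 0, 0, 0, 0, -0.003, 0, 1, 0, 0, 0, 0, -0.003, 0, 1, 0, 0, 0, 0, 0, 0, 1],
)

```text
clock: 14.72
eef_pos: [585.4, -265.2, 61.3]
tool_rot: [-3.141, 0.0, 0.226]
force: [-0.1, 0.5, -0.3]
width: 0.1
gripper_force: 0.0
```

Call:
carry_out(
  deltas=[0, 0, 0, 0, -0.002, 0, 1, 0, 0, 0, 0, -0.002, 0, 1, 0, 0, 0, 0, -0.002, 0, 1, 0, 0, 0, 0, -0.002, 0, 1, 0, 0, 0, 0, 0, 0, 1],
)

```text
clock: 15.35
eef_pos: [583.7, -257.5, 61.4]
tool_rot: [-3.141, -0.0, 0.226]
force: [0.5, -0.1, 0.4]
width: -0.1
gripper_force: 0.0
```

Call:
carry_out(
  deltas=[0, 0, 0, 0, -0.002, 0, 1, 0, 0, 0, 0, -0.002, 0, 1, 0, 0, 0, 0, -0.002, 0, 1, 0, 0, 0, 0, -0.002, 0, 1, 0, 0, 0, 0, 0, 0, 1],
)

```text
clock: 15.98
eef_pos: [581.8, -249.7, 61.3]
tool_rot: [-3.141, 0.0, 0.226]
force: [-0.5, -0.2, 0.1]
width: 0.5
gripper_force: 0.0
```

Run:
```python
from h import *
im=ctrl.get_image("scene")[160:250,180:385,::-1]
cv2.imwrite("pics/push1.png",cv2.resize(im,None,fx=3.9,fy=3.9,interpolation=cv2.INTER_CUBIC))
```

```text
(no output)
```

View pics/push1.png

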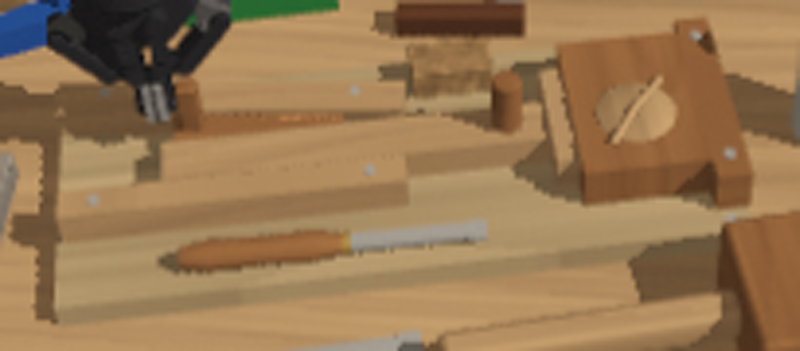

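The fingers (155,100) are right behind the tab (188,105), and the wedge slides straight with its nose at (342,118). I keep feeling forward.

Call:
carry_out(
  deltas=[0, 0, 0, 0, -0.002, 0, 1, 0, 0, 0, 0, -0.002, 0, 1, 0, 0, 0, 0, -0.002, 0, 1, 0, 0, 0, 0, 0, 0, 1],
)

```text
clock: 16.52
eef_pos: [581.1, -246.1, 61.8]
tool_rot: [3.139, -0.001, 0.225]
force: [1.1, -5.5, 0.5]
width: 0.1
gripper_force: 2.6
```

Call:
carry_out(
  deltas=[0, 0, 0, 0, -0.002, 0, 1, 0, 0, 0, 0, -0.002, 0, 1, 0, 0, 0, 0, -0.002, 0, 1, 0, 0, 0, 0, 0, 0, 1],
)

```text
clock: 17.02
eef_pos: [581.0, -245.0, 62.9]
tool_rot: [3.132, -0.004, 0.223]
force: [2.4, -12.9, 1.6]
width: 0.1
gripper_force: 6.3
```

Call:
carry_out(
  deltas=[0, 0, 0, 0, -0.002, 0, 1, 0, 0, 0, 0, -0.002, 0, 1, 0, 0, 0, 0, 0, 0, 1],
)

```text
clock: 17.4
eef_pos: [581.0, -244.5, 63.5]
tool_rot: [3.127, -0.006, 0.221]
force: [4.2, -18.0, 1.7]
width: -0.2
gripper_force: 9.1
```

The wedge is jammed with about 18 N. I hold briefly and back away.

Call:
carry_out(
  deltas=[0, 0, 0, 0, 0, 0, 1, 0, 0, 0, 0, 0, 0, 1, 0, 0, 0, 0, 0.004, 0, 1, 0, 0, 0, 0, 0.004, 0, 1, 0, 0, 0, 0, 0.006, 0, 1, 0, 0, 0, 0, 0.01, 0, 1, 0, 0, 0, 0, 0.01, 0, 1, 0, 0, 0, 0, 0, -0.03, 1, 0, 0, 0, 0, 0, -0.04, 1, 0, 0, 0, 0, 0, -0.03, 1, 0, 0, 0, 0, 0, 0, 1, 0, 0, 0, 0, 0, 0, 1],
)

```text
clock: 18.9
eef_pos: [585.3, -267.5, 160.6]
tool_rot: [-3.141, 0.001, 0.226]
force: [-1.2, -0.3, 0.4]
width: 0.1
gripper_force: 0.0
```

Run:
```python
from h import *
s=ctrl.read_state();print(s["eef_pos"],s["force"])
im=ctrl.get_image("top")[155:290,255:495,::-1]
cv2.imwrite("pics/end.png",cv2.resize(im,None,fx=3.3,fy=3.3,interpolation=cv2.INTER_CUBIC))
```

```text
[ 585.32119438 -267.51028838  160.58653165] [-1.2172917  -0.32450267  0.43561985]
```

View pics/end.png

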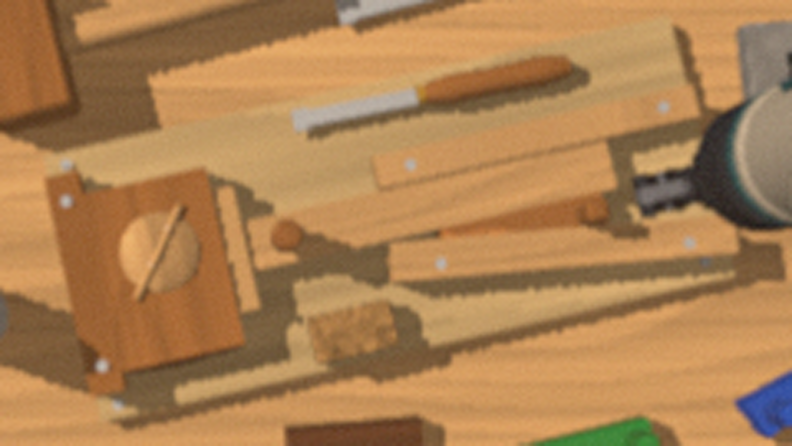

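The top view shows the blank flush on the stop, the jaw along the blank and the fingers clear of the tab (592,210). One numeric check remains: that the knob and jaw did not shift since the bar was pressed home.

Run:
```python
from h import *
new=cv2.resize(ctrl.get_image("scene")[160:250,180:385,::-1],None,fx=3.9,fy=3.9,interpolation=cv2.INTER_CUBIC)
old=cv2.imread("pics/tab_scene.png"); home=cv2.imread("pics/home_scene.png")
g=lambda a,r:cv2.cvtColor(a,6)[r[0]:r[1],r[2]:r[3]].astype(np.float32)
for nm,r in(("knob",(70,135,480,530)),("jaw",(100,180,530,600)),("blank",(40,210,560,700))):
    w=cv2.createHanningWindow((r[3]-r[2],r[1]-r[0]),cv2.CV_32F)
    print(nm,cv2.phaseCorrelate(g(old,r),g(new,r),w),cv2.phaseCorrelate(g(home,r),g(new,r),w))
print(ctrl.read_state()["force"])
```

```text
knob ((-0.013914932333157992, -0.016528189835959495), 0.9765873908996582) ((-0.041123902974192106, -0.6122255843235251), 0.36571174462636313)
jaw ((0.02308645411194732, -0.06681115182170316), 1.1262069344520569) ((0.08897070347476443, 0.05408356966232475), 1.0657121747732163)
blank ((-0.027081640889377923, 0.0026490889464980683), 1.1624611315903841) ((-0.004806399537827133, 0.032822751724609134), 1.1456432023166139)
[-0.0992893  -0.93196707  0.8401142 ]
```

Nothing has shifted (under 0.1 mm), so I hand the job in.

```bash
python3 -c "
from cell import ctrl
print(ctrl.finish_job())"
```

```text
the job is handed in; nothing more can be done
None
```

I handed the job in at about 19 s: the blank is flush against the stop with the bar on it, the wedge is jammed with a push of about 18 N and released, and the other tools were not touched; no verdict was returned.

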